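# Close the thermal cycler and start its run

## Task

A sealed plate is waiting in the open thermal cycler. Lower the hinged lid gently until it is fully closed, without slamming it; only then press the square program key fully down and let it come back up, and after that press the long start key fully down and let it go. Press one key at a time, do not press the round stop key, and leave the plate seated and everything else on the bench where it stands.

Things in the scene. Friction and masses are not known exactly. Their poses are not given: they have to be found in the camera images.
- cycler: Thermal cycler, grey sheet metal, fixed, 300 mm deep (x), 240 wide (y). Origin: centre of its underside on the bench; x from its front (console, towards the robot) to its back, y to the user's left. Deck 125 mm high from x -45 to +150 mm. In front the flat console slopes down from z 125 at x -45 to 75 at x -150 mm (25.5 degrees; outward normal (-0.430, 0, 0.903)): display left, 3 keys.
- hinge (a point): Middle of the lid's hinge axis, at (125, 0, 128) mm in the cycler's frame; the axis is the cycler's y.
- lid (a joint): Lid angle, rad: 0 fully closed (level; hard stop, no latch), starts open at 0.8 to 1.25, at most 1.4; the front edge rises as it opens. Stiff friction hinge (0.9 N m, lid 0.7 kg): it stays at any angle and takes some 3 to 8 N on its top face 120 mm from the hinge to push down.
- lid_top (a point): Point on the centre line of the lid's top face, 120 mm from the hinge; z is the face's normal, x points to the hinge. Lid: flat metal case 226 mm wide, 45 thick, 170 from hinge to front; its underside passes through the hinge axis; the top face is flat from 0 to 140 mm from the hinge, then slopes to the 14 mm thick front edge. Closed, its top is 173 mm above the bench.
- lid_grip (a point): Middle of the front of the lid's black grip, a lip 110 mm wide (y), 10 mm thick, that stands 21 mm out of the lid's front edge, 191 mm from the hinge.
- program_key (a joint): Travel of the program key, m: 0 up, 0.005 fully down; springs back up by itself. About 1.5 N to start, 5 N fully down, along the console's inward normal.
- program_top (a point): Centre of the top of the program key: square, 26 x 26 mm, light grey, 9 mm proud of the console at mid-slope, on the cycler's centre line: (-97.5, 0, 100) mm in its frame plus 9 mm along the normal; first key right of the display. z is the console's outward normal, x up the slope, y along the row. Key pitch 48 mm.
- start_key (a joint): Travel of the start key, m: as for the program key (0 up, 0.005 fully down, 5 N).
- start_top (a point): Centre of the top of the start key: oblong, 52 mm up the slope x 28 mm along the row, same grey, 9 mm proud, 48 mm right of the program key (y = -48 mm), the middle key. Axes as program_top.
- stop_key (a joint): Travel of the stop key, m: 0 up, 0.005 down; not to be pressed.
- stop_top (a point): Centre of the top of the stop key: round, 26 mm across, same grey, 9 mm proud, the last key on the right (y = -96 mm). Axes as program_top.
- plate: Loose, sealed 96-well plate, 86 x 127 x 16 mm, 50 g, lying in the well of the block with 3 mm play all round, its top 1 mm below the deck; origin at the centre of its underside. The closed lid clears it by 4 mm.
- block (a point): Centre of the floor of the block's well (92 x 133 mm, 17 mm deep), at (35, 0, 108) mm in the cycler's frame.
- tip_box: Bystander beside the cycler: box of pipette tips with clear lid, 125 x 85 x 75 mm; origin at the centre of its underside.
- tube_rack: Bystander beside the cycler: white rack with capped tubes, 130 x 75 x 48 mm; origin at the centre of its underside.
- pipette: Bystander lying on the bench at the left: grey pipette, 245 mm long, 28 mm thick; origin on the bench below its middle, x along it.
- mouse: Bystander: black computer mouse, 105 x 60 x 30 mm, on the pad at the right; origin at the centre of its underside.
- reagent_bottle: Bystander left of and behind the cycler: capped jar, 70 mm across, 130 mm high; origin at the centre of its underside.
- beaker: Bystander right of and behind the cycler: clear beaker, 72 mm across, 85 mm high; origin at the centre of its underside.
Not all that is in view belongs to the job. What is shaped like the plate but pink is not meant.

How it is judged:
On the way, in this order (a step that is already met when the one before it is completed fails the run):
1. the lid is fully closed (within 0.02 rad) (value of joint lid below 0.02 rad), for 0.2 s.
2. with the lid closed, the program key alone is pressed down (at least 4 of its 5 mm) (value of joint lid below 0.02 rad and value of joint program_key above 0.004 m and value of joint each of start_key, stop_key below 0.0015 m), for 0.05 s.
3. the program key has come back up (value of joint each of program_key, start_key below 0.0015 m), for 0.05 s.
4. with the lid closed, the start key alone is pressed down (at least 4 of its 5 mm) (value of joint lid below 0.02 rad and value of joint start_key above 0.004 m and value of joint each of program_key, stop_key below 0.0015 m), for 0.05 s.
At the end, for the whole second after the job is handed in: The lid is closed within 0.02 rad, all three keys are up (within 1.5 mm), and the plate lies flat in its well: within 7 mm of its centre, no more than 3 mm above its floor, tilted less than 0.05 rad (all of step 3 and value of joint lid below 0.02 rad and value of joint stop_key below 0.0015 m and horizontal distance between plate and block below 0.007 m and z of plate in the frame of block below 0.003 m and angle between plate's own z axis and vertical below 0.05 rad); the robot touches nothing.
It fails at once if the lid slams: it closes faster than 2.5 rad/s (velocity of joint lid below -2.5 rad/s).
It fails at once if the program or start key is pressed (over 2.5 mm) while the lid stands open (over 0.06 rad) (value of joint lid above 0.06 rad and value of joint any of program_key, start_key above 0.0025 m).
It fails at once if the stop key is pressed (over 2.5 mm) (value of joint stop_key above 0.0025 m).
It fails at once if a bystander is moved more than 30 mm or tipped more than 0.3 rad (distance of any of tip_box, tube_rack, pipette, mouse, reagent_bottle, beaker from where it was at the start of the episode above 0.03 m or angle between any of tip_box, tube_rack, pipette, mouse, reagent_bottle, beaker's own z axis and vertical above 0.3 rad).
It also fails if it takes over 51 s, if anything falls off the work surface, if the arm or the gripper's body presses on something with over 40 N, if the wrist force passes 120 N, or if a joint passes its speed limit or range.

## Robot

A 6-joint arm with a two-finger parallel gripper is mounted at the origin on the work surface. World frame = base frame: x ahead of the robot, y to its left, z up, the work surface at z = 0. Lengths are in m, angles in rad, forces in N, time in s.
With the tool pointing down it reaches from about 0.325 to 0.85 m from the base axis. Payload 15.5 kg.
Tool frame: the origin (TCP) lies midway between the tips of the shut fingers; the grasp point (between the pads) lies 19 mm behind it; z points along the fingers, y is the line along which they close (so a half turn about z gives the same grasp; the last joint's range is limited). The gripper opens to 91 mm and grips with 3 to 60 N. Pads are 32 mm wide; open, the fingers measure 118 mm over their backs; the gripper's body (76 mm by 178 mm) begins 60 mm behind the grasp point.
Start: joints at [-1.337, 0.494, 1.345, -0, 1.302, -0.096], TCP at [0.202, -0.591, 0.214] pointing down, gripper open.
Joint ranges: [-2.91, 2.91], [-0.82, 2.16], [0.22, 2.67], [-1.22, 4.37], [0.12, 2.79], [-3.08, 3.08]. Speed limits (rad/s): [1.89, 1.89, 2.57, 3.01, 3.01, 3.01].

## Interface

Orientations are given as [roll, pitch, yaw] about the fixed x, y, z axes, in that order (R = Rz(yaw) Ry(pitch) Rx(roll)).
In Python, from bench import robot gives the robot as it stands.
- The arm moves only by the tool jog_arm, never from a script. Its argument "increments" is a list of rows, each a list of 2 entries, a list of its own where there are three numbers: the shift along the tool's x, y, z scaled (see below), then the turn, a rotation vector about the tool's x, y, z scaled (see below). In form: [[[dx, dy, dz], [wx, wy, wz]], ...]. A call has 1 to 12 rows; each row is the pose to reach, as a shift and turn from the pose commanded when the call began, along the tool's axes at that moment; what a row does not reach only later rows make up. The controller multiplies each number of a shift by 0.5 m and each number of a turn by 60 degrees. A row lasts 1/12 s, in which the tool goes at most 41.7 mm and 7.16 degrees, less where a joint would pass 70% of its speed; a pose out of reach is approached as far as the arm can. A call with a number of a shift or a turn outside -1 to 1 is refused whole. A call with a gripper value outside its range is refused whole. "grip" is the opening, from 0 (shut) to 1 (fully open), set as the call begins (left out, the last holds). The fingers move at their own pace and stop on an object; "grip_force" is the grip in N (left out, the last holds). Time passes only in rows, so rows that repeat a pose let the fingers close. It gives the time, the measured TCP pose, the force, the opening and the grip force at its end, in the units of the state.
- robot.observe(): the state, without advancing time (a new reading comes with each control period).
- robot.snapshot(name): name is "scene" or "side" or "wrist"; returns a dict with "image" (384x512x3 uint8, blue, green, red), "z_map" (384x512 float32, m along the optical axis (not along the pixel's ray), 0 where there is no reading), "fov_y" (degrees; the focal length in pixels is half the picture's height over the tangent of half this angle, whatever the lens; pixels are square), "cx", "cy" (the principal point, pixels), "camera_from_world" (4x4, takes a point from world to camera coordinates). Camera axes: x right, y down, z forward; pixel columns grow to the right and rows downward; lengths in m; the calibration is good to about 2 mm. A picture is of the moment at which its call begins.
- robot.job_done(): hands the job in; it is judged then, once.
The state is a dict: "time": time; "q": joint angles; "qd": joint speeds; "joint_efforts": joint torques, N m; "tool_pos": TCP position; "tcp_rot": TCP orientation; "force": force on the tool from outside, world axes, zero at the start; "wrist_torque": the same for the moment, N m; "width": finger opening in m; "grip_force": force on a finger pad.
Only numpy, scipy, OpenCV 4.12 (cv2) and the standard library are available. Lean on these libraries where they do the work, as an engineer would, in place of code of your own. Each camera call takes 0.05 s, during which the arm holds its last target. There are 200 camera calls.

## Working session

There is one attempt and no reset: what is moved stays moved. The work goes in short steps, Python scripts to look and compute and a tool call to move; the robot and the scene stay as the last step left them, time stands still between calls to the robot, and variables do not carry over. Pictures are saved under pics/ and viewed, at most 10 in all, crops included, and the job is handed in when it is done.

Besides the shell and the picture viewer there is one more tool, called after "Emit:" as a command line: name --argument value ..., lists and objects as JSON in quotes. jog_arm: Moves the arm, as the interface text tells. Shifts and turns lie within -1 to 1; 1 stands for 0.5 m of shift or 60 degrees of turn. Its arguments: {"type":"object","properties":{"increments":{"type":"array"},"grip":{"type":"number"},"grip_force":{"type":"number"}},"required":["increments"]}

```bash
mkdir -p pics
cat > h.py <<'E'
import numpy as np, cv2
from bench import robot
def snap(n,f):
    s=robot.snapshot(n); cv2.imwrite(f'pics/{f}.png',s['image']); np.savez(f'pics/{f}.npz',**{k:np.array(v) for k,v in s.items()}); return s
def load(f): return dict(np.load(f'pics/{f}.npz'))
def cloud(s):
    z=s['z_map']; h,w=z.shape; f=h/2/np.tan(np.radians(float(s['fov_y']))/2)
    v,u=np.mgrid[:h,:w]; P=np.stack([(u-s['cx'])*z/f,(v-s['cy'])*z/f,z],-1)
    T=np.linalg.inv(s['camera_from_world']); W=P@T[:3,:3].T+T[:3,3]; W[z==0]=np.nan; return W
E
python3 - <<'E'
from h import *
a=snap('scene','s0')['image'];b=snap('side','d0')['image']
c=np.vstack([a,b]); cv2.imwrite('pics/both.png',cv2.resize(np.hstack([a,b]),(800,300)))
s=robot.observe();print(s)
E
```

```text
{'time': 0.1, 'q': array([-1.33650137e+00,  4.94099544e-01,  1.34604410e+00,  9.93891806e-06,
        1.30249742e+00, -9.55246522e-02]), 'qd': array([-0.00094398, -0.00208794, -0.0009554 ,  0.00107979,  0.00048479,
       -0.00059488]), 'joint_efforts': array([ 8.15716994e-04, -8.80239844e+01, -3.82543051e+01,  7.07695470e-02,
        4.82199504e-02, -6.80595394e-05]), 'tool_pos': array([ 0.20233565, -0.59099642,  0.21341976]), 'tcp_rot': array([-3.14054993e+00, -1.09533852e-04,  3.29816908e-01]), 'force': array([0.71270666, 0.8483768 , 0.34838953]), 'wrist_torque': array([0.00228296, 0.03456366, 0.00117263]), 'grip_force': 0.0, 'width': 0.0911050795707432}
```

View pics/s0.png

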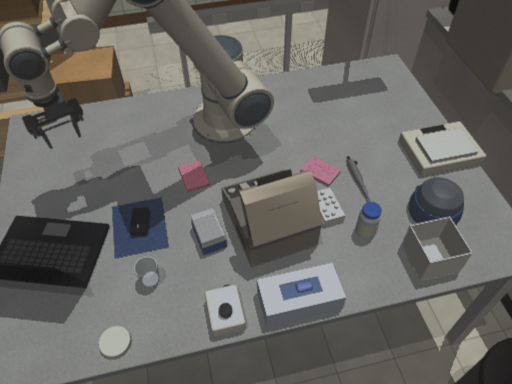

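View pics/d0.png

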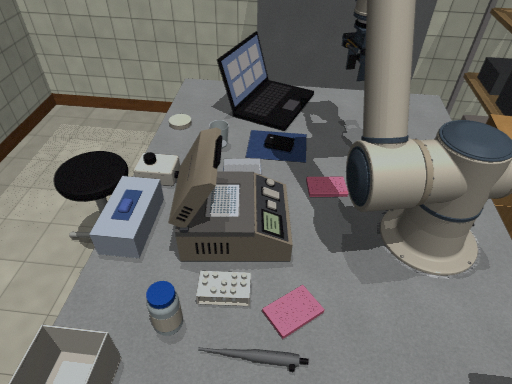

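The cycler is at scene (272,215) and side (235,215). In the side view the lid is open at (200,180) and the white plate at (225,200). The keys run along the console at about (270,183), (270,193) and (271,205), with the display at (271,224). I'll take an enlarged crop next.

Run:
```python
from h import *
s=load('d0'); c=cv2.resize(s['image'][120:270,165:305],None,fx=4,fy=4,interpolation=cv2.INTER_CUBIC); cv2.imwrite('pics/crop.png',c)
W=cloud(s)
for u,v in [(270,183),(270,193),(271,205),(271,224),(287,248),(287,180),(190,218),(205,165),(217,135),(245,225),(240,160),(189,200)]: print(u,v,W[v,u].round(4))
```

```text
270 183 [ 0.4711 -0.0548  0.107 ]
270 193 [ 0.4675 -0.0085  0.1099]
271 205 [0.461  0.0386 0.1087]
271 224 [0.4556 0.1045 0.1033]
287 248 [0.408  0.1436 0.0585]
287 180 [ 0.4195 -0.2018 -0.0013]
190 218 [0.6526 0.1667 0.1654]
205 165 [0.6223 0.0935 0.2758]
217 135 [ 0.6157 -0.0296  0.2789]
245 225 [0.5209 0.1363 0.125 ]
240 160 [ 0.5797 -0.1948  0.0737]
189 200 [0.6482 0.1682 0.2283]
```

View pics/crop.png

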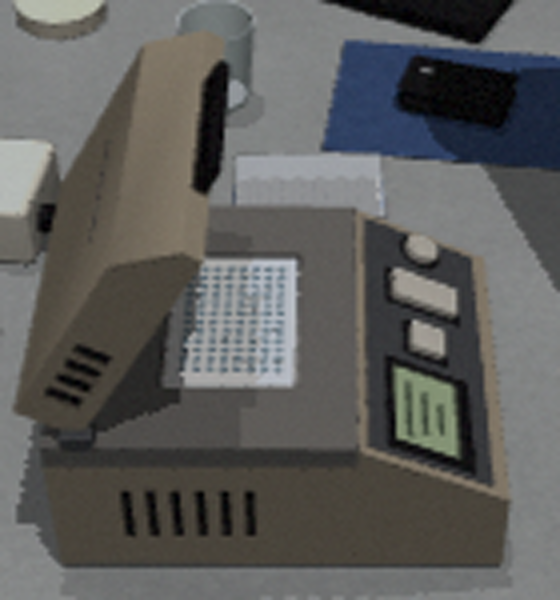

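The crop shows the round stop key at (421,249), the oblong start key at (423,292), the square program key at (427,340) and the display at (430,412). Going by shape and order, program is the square key next to the display. Next I'll fit the cycler pose and the lid plane.

```bash
cat > fit.py <<'E'
from h import *
from scipy.optimize import least_squares
s=load('d0');W=cloud(s)
T=s['camera_from_world'];f=192/np.tan(np.radians(float(s['fov_y']))/2)
n=np.array([-.430,0,.903])
K={n_:np.array([-.0975,y,.1])+.009*n for n_,y in [('prog',0),('start',-.048),('stop',-.096)]}
px={'stop':(421,249),'start':(423,292),'prog':(427,340)}
px={k:(165+(a-1.5)/4,120+(b-1.5)/4) for k,(a,b) in px.items()}
def tow(p,q): c,sn=np.cos(q[2]),np.sin(q[2]); return np.array([q[0]+c*p[0]-sn*p[1],q[1]+sn*p[0]+c*p[1],p[2]])
# lid planes from both views
def plane(P):
    P=P[~np.isnan(P).any(1)]
    for _ in range(8):
        c=P.mean(0);nn=np.linalg.svd(P-c,full_matrices=False)[2][2];r=(P-c)@nn;P=P[abs(r)<max(.002,1.5*r.std())] if _<7 else P
    return nn*np.sign(nn[2]),c,r.std(),len(P)
if __name__=='__main__':
    s0=load('s0');W0=cloud(s0)
    top=plane(W0[193:232,258:305].reshape(-1,3)); print('scene lid',top)
    print('side px wall',plane(W[240:256,190:285].reshape(-1,3)))
    for k in px:
        u,v=px[k];u=round(u);v=round(v);print(k,np.median(W[v-1:v+2,u-1:u+2].reshape(-1,3),0).round(4))
    def res(q):
        r=[]
        for k in K:
            p=T[:3,:3]@tow(K[k],q)+T[:3,3]; r+=[p[0]/p[2]*f+s['cx']-px[k][0],p[1]/p[2]*f+s['cy']-px[k][1]]
        return r
    q=least_squares(res,[.55,.03,0]).x;print('q',q,np.round(res(q),2))
    for y in (.06,.1,.02,-.1,-.03): # wall planes depth
        pass
    # cloud of the cycler above bench, in cycler frame
    for k in K: print(k,tow(K[k],q).round(4))
E
python3 fit.py
```

```text
scene lid (array([0.85664042, 0.10641041, 0.50482077]), array([0.68670812, 0.0469037 , 0.2162671 ]), np.float64(0.0010929277706097063), 1009)
side px wall (array([ 0.12198196, -0.99253115,  0.00152499]), array([0.53773557, 0.16123033, 0.06220803]), np.float64(0.0009287200955146454), 1365)
stop [ 0.4715 -0.0592  0.1074]
start [ 0.4675 -0.0107  0.108 ]
prog [0.461  0.0386 0.1085]
q [0.56092269 0.04862581 0.12273763] [-0.07 -0.05  0.15  0.17 -0.08 -0.12]
prog [0.4603 0.0362 0.1081]
start [ 0.4662 -0.0114  0.1081]
stop [ 0.4721 -0.0591  0.1081]
```

Both plane fits agree: cycler yaw is about 0.123, its origin is about (0.561, 0.049), and the lid is open about 1.04 rad. Here's a helper that turns target poses into increments.

```bash
cat > inc.py <<'E'
from h import *
from scipy.spatial.transform import Rotation as R
Q=np.array([0.5609,0.0490,0.123])
def loc(x,y,z): c,s=np.cos(Q[2]),np.sin(Q[2]); return np.array([Q[0]+c*x-s*y,Q[1]+s*x+c*y,z])
def tool(tilt=0): # tilt: tool z leans to cycler +x
    return R.from_euler('z',Q[2])*R.from_euler('y',-tilt)*R.from_euler('x',np.pi)
def inc(targets,p0=None,R0=None):
    o=robot.observe(); p0=o['tool_pos'] if p0 is None else p0; R0=R.from_euler('xyz',o['tcp_rot']) if R0 is None else R0
    for p,r in targets:
        print((R0.inv().apply(p-p0)/.5).round(3).tolist(),((R0.inv()*r).as_rotvec()/np.radians(60)).round(3).tolist())
E
python3 - <<'E'
from inc import *
print(tool(.445).apply([0,0,1]))
inc([(np.array([.25,-.55,.38]),tool()),(np.array([.52,-.22,.38]),tool()),(loc(.145,0,.36),tool())])
E
```

```text
[ 0.42720578  0.05281292 -0.90261067]
[0.117, -0.047, -0.333] [-0.001, -0.0, 0.197]
[0.841, -0.497, -0.333] [-0.001, -0.0, 0.197]
[1.377, -0.92, -0.292] [-0.001, -0.0, 0.197]
```

Emit:
jog_arm --increments '[[[0.1,-0.05,-0.15],[0,0,0.1]],[[0.117,-0.05,-0.25],[0,0,0.197]],[[0.117,-0.05,-0.333],[0,0,0.197]],[[0.12,-0.05,-0.333],[0,0,0.197]],[[0.84,-0.5,-0.333],[0,0,0.197]],[[0.84,-0.5,-0.333],[0,0,0.197]],[[0.84,-0.5,-0.333],[0,0,0.197]],[[0.84,-0.5,-0.333],[0,0,0.197]],[[0.84,-0.5,-0.333],[0,0,0.197]],[[0.84,-0.5,-0.333],[0,0,0.197]],[[0.84,-0.5,-0.333],[0,0,0.197]],[[0.84,-0.5,-0.333],[0,0,0.197]]]' --grip 0

```text
time: 1.1
tool_pos: [0.4596, -0.2904, 0.3773]
tcp_rot: [-3.141, 0.0, 0.123]
force: [-0.3, -1.5, 0.0]
width: 0.0143
grip_force: 0.0
```

Run:
```python
from inc import *
o=robot.observe();print(o['time'],o['tool_pos'],o['tcp_rot'],o['width'],o['force'])
inc([(loc(.145,0,.36),tool())])
```

```text
1.1 [ 0.45956506 -0.2904417   0.37728568] [-3.14140204e+00  2.24066451e-04  1.23357960e-01] 0.014310141358424518 [-0.33751273 -1.45082992  0.02489638]
[0.575, -0.649, 0.035] [-0.0, 0.0, 0.0]
```

Emit:
jog_arm --increments '[[[0.58,-0.65,0.03],[0,0,0]],[[0.58,-0.65,0.03],[0,0,0]],[[0.58,-0.65,0.03],[0,0,0]],[[0.58,-0.65,0.03],[0,0,0]],[[0.58,-0.65,0.03],[0,0,0]],[[0.58,-0.65,0.03],[0,0,0]],[[0.58,-0.65,0.03],[0,0,0]],[[0.58,-0.65,0.03],[0,0,0]],[[0.58,-0.65,0.03],[0,0,0]],[[0.58,-0.65,0.03],[0,0,0]],[[0.58,-0.65,0.03],[0,0,0]],[[0.58,-0.65,0.03],[0,0,0]]]'

```text
time: 2.1
tool_pos: [0.7078, 0.07, 0.3603]
tcp_rot: [-3.141, 0.002, 0.127]
force: [-0.1, 0.6, 1.2]
width: 0.0006
grip_force: 0.0
```

Run:
```python
from inc import *
o=robot.observe();print(o['time'],o['tool_pos'],o['tcp_rot'],o['width'],o['force'])
def c(th,r=125): return loc((125-r*np.cos(th)+45*np.sin(th)+16)/1e3,0,(128+r*np.sin(th)+45*np.cos(th))/1e3)
inc([(loc(.145,0,.28),tool())]+[(c(t),tool()) for t in np.linspace(1.04,0,14)])
snap('side','d1');snap('wrist','w1')
a=cv2.resize(load('d1')['image'][60:270,140:310],None,fx=2.5,fy=2.5); b=cv2.resize(load('w1')['image'],None,fx=.7,fy=.7)
C=np.zeros((525,785,3),np.uint8); C[:525,:425]=a; C[:269,425:783]=b[:269,:358]; cv2.imwrite('pics/c1.png',C)
```

```text
2.1 [0.70784155 0.0699778  0.3603474 ] [-3.14051276e+00  1.79810174e-03  1.27226848e-01] 0.0006144772337229119 [-0.05938634  0.64233278  1.17454156]
[-0.007, 0.006, 0.161] [-0.001, 0.002, 0.004]
[-0.063, 0.006, 0.204] [-0.001, 0.002, 0.004]
[-0.084, 0.005, 0.208] [-0.001, 0.002, 0.004]
[-0.104, 0.005, 0.215] [-0.001, 0.002, 0.004]
[-0.124, 0.005, 0.223] [-0.001, 0.002, 0.004]
[-0.143, 0.005, 0.232] [-0.001, 0.002, 0.004]
[-0.161, 0.005, 0.243] [-0.001, 0.002, 0.004]
[-0.178, 0.005, 0.256] [-0.001, 0.002, 0.004]
[-0.195, 0.005, 0.27] [-0.001, 0.002, 0.004]
[-0.21, 0.005, 0.285] [-0.001, 0.002, 0.004]
[-0.223, 0.005, 0.301] [-0.001, 0.002, 0.004]
[-0.236, 0.005, 0.318] [-0.001, 0.002, 0.004]
[-0.247, 0.005, 0.336] [-0.001, 0.002, 0.004]
[-0.256, 0.005, 0.355] [-0.001, 0.002, 0.004]
[-0.264, 0.005, 0.375] [-0.001, 0.002, 0.004]
```

View pics/c1.png

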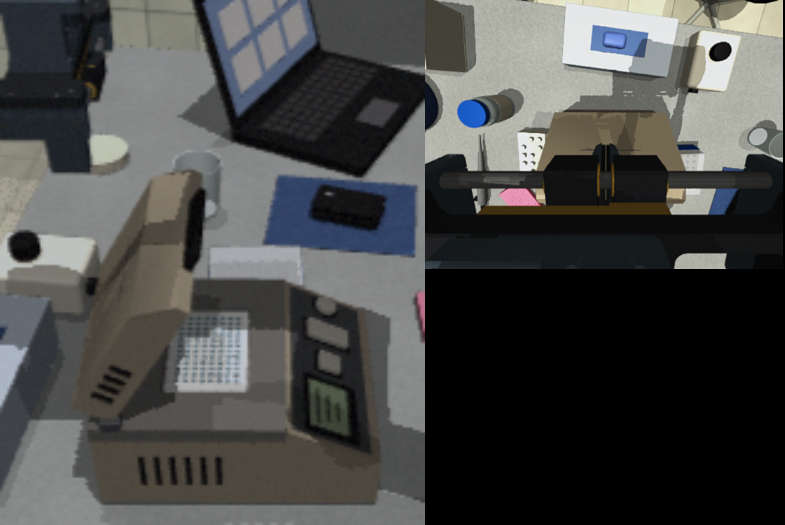

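The left panel shows the lid still open at (150,290), with the gripper above and behind it. The wrist view shows the shut fingers centred over the lid at (605,180). I'll descend to first contact.

Emit:
jog_arm --increments '[[[-0.005,0.005,0.06],[0,0,0]],[[-0.005,0.005,0.12],[0,0,0]],[[-0.007,0.005,0.16],[0,0,0]],[[-0.02,0.005,0.18],[0,0,0]],[[-0.035,0.005,0.19],[0,0,0]],[[-0.05,0.005,0.2],[0,0,0]],[[-0.063,0.005,0.204],[0,0,0]],[[-0.074,0.005,0.206],[0,0,0]],[[-0.084,0.005,0.208],[0,0,0]],[[-0.094,0.005,0.212],[0,0,0]]]'

```text
time: 3.03
tool_pos: [0.6607, 0.0568, 0.2575]
tcp_rot: [3.141, -0.003, 0.123]
force: [4.3, 0.1, 2.4]
width: 0.0002
grip_force: 2.7
```

Run:
```python
from inc import *
o=robot.observe();print(o['time'],o['tool_pos'],o['tcp_rot'],o['width'],o['force'])
def c(th,r=125,t=45): return loc((125-r*np.cos(th)+t*np.sin(th)+16)/1e3,0,(128+r*np.sin(th)+t*np.cos(th))/1e3)
inc([(c(t),tool()) for t in np.linspace(1.04,0,14)])
s=snap('scene','s1')
from fit import plane
print(plane(cloud(s)[193:232,258:305].reshape(-1,3)))
```

```text
3.0333 [0.6606764  0.05680809 0.25754724] [ 3.14111651e+00 -3.03686599e-03  1.22636497e-01] 0.00015461716117682863 [4.32252378 0.11684742 2.43680181]
[0.033, -0.009, -0.002] [0.0, -0.003, -0.0]
[0.012, -0.009, 0.003] [0.0, -0.003, -0.0]
[-0.008, -0.009, 0.009] [0.0, -0.003, -0.0]
[-0.028, -0.009, 0.017] [0.0, -0.003, -0.0]
[-0.047, -0.009, 0.026] [0.0, -0.003, -0.0]
[-0.065, -0.009, 0.037] [0.0, -0.003, -0.0]
[-0.082, -0.009, 0.05] [0.0, -0.003, -0.0]
[-0.098, -0.009, 0.064] [0.0, -0.003, -0.0]
[-0.113, -0.009, 0.078] [0.0, -0.003, -0.0]
[-0.127, -0.009, 0.095] [0.0, -0.003, -0.0]
[-0.14, -0.009, 0.112] [0.0, -0.003, -0.0]
[-0.151, -0.009, 0.13] [0.0, -0.003, -0.0]
[-0.16, -0.009, 0.149] [0.0, -0.003, -0.0]
[-0.168, -0.009, 0.169] [0.0, -0.003, -0.0]
(array([0.79969682, 0.09368759, 0.59304944]), array([0.68028939, 0.04653748, 0.2105565 ]), np.float64(0.0011027870167933174), 937)
```

Contact is confirmed: the lid is now at about 0.93 rad with 5 N on the tool, moving as modelled. I'll keep following the arc.

Emit:
jog_arm --increments '[[[-0.018,-0.005,0.013],[0,0,0]],[[-0.028,-0.009,0.017],[0,0,0]],[[-0.047,-0.009,0.026],[0,0,0]],[[-0.056,-0.009,0.031],[0,0,0]],[[-0.065,-0.009,0.037],[0,0,0]],[[-0.074,-0.009,0.043],[0,0,0]],[[-0.082,-0.009,0.05],[0,0,0]],[[-0.09,-0.009,0.057],[0,0,0]],[[-0.098,-0.009,0.064],[0,0,0]],[[-0.106,-0.009,0.071],[0,0,0]],[[-0.113,-0.009,0.078],[0,0,0]],[[-0.12,-0.009,0.086],[0,0,0]]]'

```text
time: 4.08
tool_pos: [0.5998, 0.0546, 0.213]
tcp_rot: [3.142, -0.0, 0.123]
force: [2.0, -2.3, 2.3]
width: 0.0007
grip_force: 1.7
```

Run:
```python
from inc import *
o=robot.observe();print(o['time'],o['tool_pos'],o['tcp_rot'],o['width'],o['force'])
def c(th,r=125,t=45): return loc((125-r*np.cos(th)+t*np.sin(th)+16)/1e3,0,(128+r*np.sin(th)+t*np.cos(th))/1e3)
for t in np.arange(.44,-.05,-.04): inc([(c(t),tool())])
```

```text
4.0833 [0.59984648 0.05463557 0.21303842] [ 3.14158398e+00 -2.80993870e-05  1.23449771e-01] 0.0006503065833312945 [ 2.04763598 -2.33747081  2.32550349]
[0.015, 0.002, -0.018] [0.0, -0.0, 0.0]
[0.008, 0.002, -0.01] [0.0, -0.0, 0.0]
[0.001, 0.002, -0.002] [0.0, -0.0, 0.0]
[-0.006, 0.002, 0.006] [0.0, -0.0, 0.0]
[-0.012, 0.002, 0.014] [0.0, -0.0, 0.0]
[-0.018, 0.002, 0.023] [0.0, -0.0, 0.0]
[-0.024, 0.002, 0.032] [0.0, -0.0, 0.0]
[-0.029, 0.002, 0.041] [0.0, -0.0, 0.0]
[-0.034, 0.002, 0.051] [0.0, -0.0, 0.0]
[-0.039, 0.002, 0.06] [0.0, -0.0, 0.0]
[-0.043, 0.002, 0.07] [0.0, -0.0, 0.0]
[-0.047, 0.002, 0.08] [0.0, -0.0, 0.0]
[-0.05, 0.002, 0.09] [0.0, -0.0, 0.0]
```

Emit:
jog_arm --increments '[[[-0.006,0,0.006],[0,0,0]],[[-0.012,0,0.014],[0,0,0]],[[-0.018,0,0.023],[0,0,0]],[[-0.024,0,0.032],[0,0,0]],[[-0.029,0,0.041],[0,0,0]],[[-0.034,0,0.051],[0,0,0]],[[-0.039,0,0.06],[0,0,0]],[[-0.042,0,0.066],[0,0,0]],[[-0.044,0,0.072],[0,0,0]],[[-0.046,0,0.077],[0,0,0]],[[-0.047,0,0.08],[0,0,0]],[[-0.047,0,0.081],[0,0,0]]]'

```text
time: 5.08
tool_pos: [0.5764, 0.0519, 0.1732]
tcp_rot: [-3.141, 0.0, 0.123]
force: [-7.7, 0.4, 20.1]
width: 0.0005
grip_force: 10.2
```

Emit:
jog_arm --increments '[[[0,0,0.002],[0,0,0]],[[0,0,0.002],[0,0,0]]]'

```text
time: 5.25
tool_pos: [0.5764, 0.0519, 0.1732]
tcp_rot: [3.142, -0.0, 0.124]
force: [-11.2, -1.4, 27.4]
width: 0.0006
grip_force: 13.6
```

The force rises to 27 N with no further motion, so the lid is on its stop. I'll lift off, then compute a tilted hover above the program key.

Emit:
jog_arm --increments '[[[0,0,-0.02],[0,0,0]],[[0,0,-0.08],[0,0,0]],[[0,0,-0.16],[0,0,0]],[[0,0,-0.18],[0,0,0]],[[0,0,-0.18],[0,0,0]]]'

```text
time: 5.67
tool_pos: [0.5785, 0.0518, 0.2654]
tcp_rot: [3.141, -0.006, 0.124]
force: [0.4, -0.7, -0.6]
width: 0.0002
grip_force: 0.0
```

Run:
```python
from inc import *
from fit import plane,K
o=robot.observe();print(o['time'],o['tool_pos'],o['tcp_rot'],o['q'],o['force'])
n=np.array([-.43,0,.903])
def key(k,h): return loc(*(K[k]+n*h))
inc([(key('prog',.08),tool(.445)),(key('prog',.03),tool(.445))])
s=snap('side','d2');snap('scene','s2');W=cloud(s)
cv2.imwrite('pics/c2.png',cv2.resize(s['image'][130:270,165:305],None,fx=4,fy=4,interpolation=cv2.INTER_CUBIC))
P=W.reshape(-1,3);c,sn=np.cos(Q[2]),np.sin(Q[2]);d=P-[Q[0],Q[1],0]
L=np.stack([c*d[:,0]+sn*d[:,1],-sn*d[:,0]+c*d[:,1],d[:,2]],1)
m=(abs(L[:,1])<.08)&(L[:,0]>0)&(L[:,0]<.11)&(L[:,2]>.15)&(L[:,2]<.2);print('lid top',plane(L[m]))
```

```text
5.6667 [0.57854966 0.05181974 0.26542644] [ 3.14077903 -0.00605177  0.12355075] [-1.34689717e-02  3.82098275e-01  1.38972049e+00  2.10694739e-05
  1.36366771e+00  1.43377479e+00] [ 0.3727664  -0.66921458 -0.55490853]
[-0.308, 0.001, 0.168] [0.001, 0.419, 0.001]
[-0.266, 0.001, 0.259] [0.001, 0.419, 0.001]
lid top (array([-1.19845047e-03, -5.80624497e-04,  9.99999113e-01]), array([0.05537811, 0.00410701, 0.1718768 ]), np.float64(0.0009356611468393227), 1534)
```

View pics/c2.png

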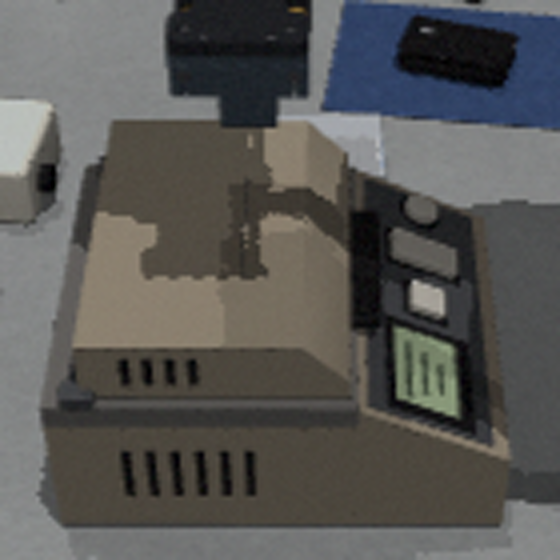

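The lid is level in the picture, and its top plane is within 0.001 rad of horizontal. The keys are at (421,208) stop, (423,252) start and (427,298) program, matching the model. I'll move to the hover over program.

Emit:
jog_arm --increments '[[[-0.07,0,0],[0,0.1,0]],[[-0.14,0,0.03],[0,0.2,0]],[[-0.21,0,0.08],[0,0.3,0]],[[-0.27,0,0.13],[0,0.419,0]],[[-0.308,0,0.168],[0,0.419,0]],[[-0.308,0,0.168],[0,0.419,0]],[[-0.266,0,0.259],[0,0.419,0]],[[-0.266,0,0.259],[0,0.419,0]],[[-0.266,0,0.259],[0,0.419,0]],[[-0.266,0,0.259],[0,0.419,0]]]'

```text
time: 6.6
tool_pos: [0.4438, 0.0356, 0.1313]
tcp_rot: [-3.14, -0.435, 0.123]
force: [1.4, -0.0, 0.5]
width: 0.0005
grip_force: 0.0
```

Run:
```python
from inc import *
from fit import K
o=robot.observe();print(o['time'],o['tool_pos'],o['tcp_rot'],o['q'],o['force'])
n=np.array([-.43,0,.903])
def key(k,h): return loc(*(K[k]+n*h))
inc([(key('prog',h),tool(.445)) for h in (.03,0,-.005)]+[(key('start',.03),tool(.445))])
s=snap('side','d3')
cv2.imwrite('pics/c3.png',cv2.resize(s['image'][120:260,190:330],None,fx=4,fy=4,interpolation=cv2.INTER_CUBIC))
```

```text
6.6 [0.44376212 0.03564678 0.13127719] [-3.14034395 -0.43532405  0.12300648] [-0.14504781  0.27212263  2.24196361  0.50657814  0.2348351   0.83182187] [ 1.35332704 -0.04654786  0.46777911]
[0.01, 0.002, -0.004] [-0.001, 0.009, -0.0]
[0.01, 0.002, 0.056] [-0.001, 0.009, -0.0]
[0.011, 0.002, 0.066] [-0.001, 0.009, -0.0]
[0.01, 0.098, -0.004] [-0.001, 0.009, -0.0]
```

View pics/c3.png

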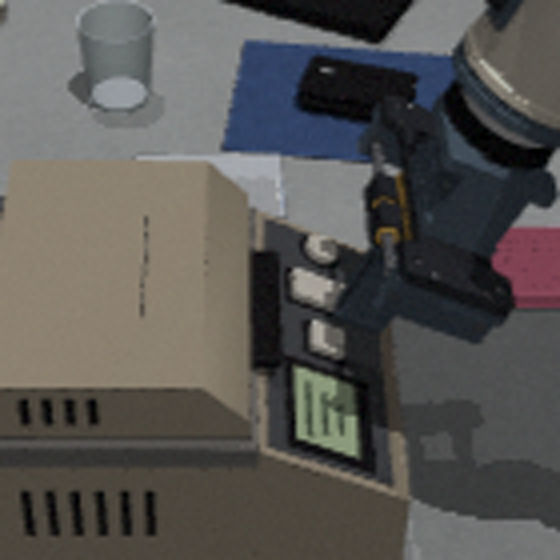

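The gripper is tilted and shut. Its tip is at (347,305), above the program key at (325,337), and moving along the inward normal takes it there. I'll descend slowly.

Emit:
jog_arm --increments '[[[0.005,0.002,0.01],[0,0.005,0]],[[0.01,0.002,0.02],[0,0.009,0]],[[0.01,0.002,0.03],[0,0.009,0]],[[0.01,0.002,0.04],[0,0.009,0]],[[0.01,0.002,0.048],[0,0.009,0]],[[0.01,0.002,0.052],[0,0.009,0]],[[0.01,0.002,0.056],[0,0.009,0]],[[0.01,0.002,0.059],[0,0.009,0]],[[0.01,0.002,0.06],[0,0.009,0]]]'

```text
time: 7.4
tool_pos: [0.4624, 0.0367, 0.1079]
tcp_rot: [-3.141, -0.449, 0.124]
force: [-0.7, 0.5, 1.7]
width: 0.0005
grip_force: 1.2
```

Run:
```python
from inc import *
from fit import K
o=robot.observe();print(o['time'],o['tool_pos'],o['tcp_rot'],o['q'],o['force'])
n=np.array([-.43,0,.903])
print((loc(*K['prog'])-o['tool_pos']).round(4), o['force']@[-.427,-.053,.903])
def key(k,h): return loc(*(K[k]+n*h))
inc([(key('prog',h),tool(.445)) for h in (.03,0,-.005)])
```

```text
7.4 [0.46239059 0.03672986 0.10787787] [-3.14148771 -0.44938723  0.12378053] [-0.13569247  0.35681426  2.24441617  0.82361494  0.15266206  0.51831848] [-0.72484044  0.53558045  1.65759475]
[-0.0021 -0.0002  0.0002] 1.77792915987888
[-0.003, -0.0, -0.062] [-0.0, -0.004, 0.001]
[-0.004, -0.0, -0.002] [-0.0, -0.004, 0.001]
[-0.004, -0.0, 0.008] [-0.0, -0.004, 0.001]
```

Contact with the key at 1.8 N. Joint 5 is at 0.15, near its limit of 0.12, so I'll ease the tilt slightly while pressing.

Emit:
jog_arm --increments '[[[-0.002,0,0.001],[0,-0.03,0]],[[-0.003,0,0.003],[0,-0.05,0]],[[-0.003,0,0.006],[0,-0.05,0]],[[-0.003,0,0.009],[0,-0.05,0]],[[-0.003,0,0.011],[0,-0.05,0]],[[-0.003,0,0.012],[0,-0.05,0]],[[-0.003,0,0.012],[0,-0.05,0]]]'

```text
time: 7.98
tool_pos: [0.463, 0.0365, 0.1031]
tcp_rot: [3.14, -0.399, 0.124]
force: [-30.0, -8.4, 66.2]
width: 0.0005
grip_force: 36.8
```

Run:
```python
from inc import *
from fit import K
o=robot.observe();print(o['time'],o['tool_pos'],o['tcp_rot'],o['q'],o['force'])
print((loc(*K['prog'])-o['tool_pos']).round(4), o['force']@[-.427,-.053,.903],(loc(*K['prog'])-o['tool_pos'])@[-.427,-.053,.903])
```

```text
7.9833 [0.46296193 0.03649932 0.10308216] [ 3.14046437 -0.39907537  0.12365354] [-0.12190579  0.36242846  2.20321555  0.4663027   0.20919224  0.88636558] [-29.98831466  -8.44178258  66.16091396]
[-0.0027  0.0001  0.005 ] 72.99573014053811 0.005690537723896936
```

The key is bottomed, with a high but tolerable force on its stop. I'll retract now and press the start key more lightly.

Emit:
jog_arm --increments '[[[0,0,-0.006],[0,0,0]],[[0,0,-0.015],[0,0,0]],[[0,0,-0.04],[0,0,0]],[[0,0,-0.07],[0,0,0]],[[0,0,-0.07],[0,0,0]],[[0,0,-0.07],[0,0,0]]]'

```text
time: 8.48
tool_pos: [0.4503, 0.035, 0.1343]
tcp_rot: [3.141, -0.398, 0.124]
force: [0.5, 0.7, 0.1]
width: 0.0006
grip_force: 0.0
```

Run:
```python
from inc import *
from fit import K
o=robot.observe();print(o['time'],o['tool_pos'],o['tcp_rot'],o['q'],o['force'])
n=np.array([-.43,0,.903])
def key(k,h): return loc(*(K[k]+n*h))
inc([(key('start',h),tool(.4)) for h in (.03,0,-.005)])
```

```text
8.4833 [0.4502984  0.03497376 0.1343034 ] [ 3.14098034 -0.39790357  0.12379741] [-0.13209647  0.26859414  2.19003869  0.32337367  0.31180748  1.02536538] [0.46478363 0.73898017 0.05210516]
[-0.004, 0.095, -0.004] [0.0, 0.002, 0.001]
[-0.002, 0.095, 0.056] [0.0, 0.002, 0.001]
[-0.001, 0.095, 0.066] [0.0, 0.002, 0.001]
```

Emit:
jog_arm --increments '[[[0,0.03,0],[0,0,0]],[[0,0.06,0],[0,0,0]],[[0,0.095,0],[0,0,0]],[[0,0.095,0],[0,0,0]],[[-0.002,0.095,0.02],[0,0,0]],[[-0.002,0.095,0.035],[0,0,0]],[[-0.002,0.095,0.045],[0,0,0]],[[-0.002,0.095,0.05],[0,0,0]],[[-0.002,0.095,0.05],[0,0,0]]]'

```text
time: 9.23
tool_pos: [0.4643, -0.0107, 0.1094]
tcp_rot: [-3.141, -0.395, 0.124]
force: [-1.6, 0.6, -0.0]
width: 0.0003
grip_force: 0.0
```

Run:
```python
from inc import *
from fit import K
o=robot.observe();print(o['time'],o['tool_pos'],o['tcp_rot'],o['q'],o['force'])
n=np.array([-.43,0,.903])
def key(k,h): return loc(*(K[k]+n*h))
inc([(key('start',h),tool(.4)) for h in (.03,0,-.005)])
s=snap('side','d4')
cv2.imwrite('pics/c4.png',cv2.resize(s['image'][120:260,190:330],None,fx=4,fy=4,interpolation=cv2.INTER_CUBIC))
```

```text
9.2333 [ 0.46427841 -0.01067291  0.10937961] [-3.14102383 -0.39469092  0.12356474] [-0.26457956  0.34686039  2.18730203  0.55647186  0.28017356  0.67105652] [-1.6082235   0.58539528 -0.03449374]
[-0.001, 0.001, -0.056] [-0.001, 0.005, 0.0]
[0.002, 0.001, 0.004] [-0.001, 0.005, 0.0]
[0.003, 0.001, 0.014] [-0.001, 0.005, 0.0]
```

View pics/c4.png

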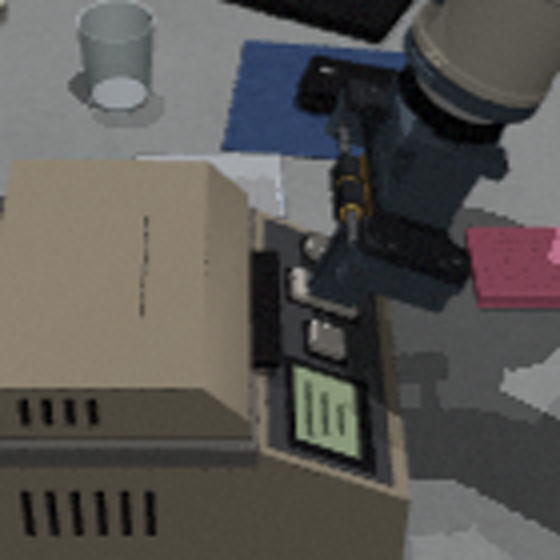

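The fingertip is at (330,295), right above the start key at (320,292). Stop (313,245) and program (326,337) are clear. I'll press in small steps.

Emit:
jog_arm --increments '[[[0.001,0,0.004],[0,0,0]],[[0.001,0,0.007],[0,0,0]],[[0.001,0,0.01],[0,0,0]],[[0.001,0,0.012],[0,0,0]],[[0.001,0,0.012],[0,0,0]]]'

```text
time: 9.7
tool_pos: [0.4673, -0.0106, 0.1048]
tcp_rot: [-3.142, -0.396, 0.124]
force: [-0.7, 2.6, 5.2]
width: 0.0006
grip_force: 2.3
```

Run:
```python
from inc import *
from fit import K
o=robot.observe();print(o['force']@[-.427,-.053,.903],(loc(*K['start'])-o['tool_pos'])@[-.427,-.053,.903],o['q'][4])
```

```text
4.826915120908836 0.0035420168887568774 0.26570480894038623
```

Emit:
jog_arm --increments '[[[0,0,0.002],[0,0,0]],[[0,0,0.003],[0,0,0]],[[0,0,0.003],[0,0,0]]]'

```text
time: 9.95
tool_pos: [0.4677, -0.0105, 0.1039]
tcp_rot: [3.141, -0.397, 0.124]
force: [-9.9, 2.9, 24.6]
width: 0.0005
grip_force: 13.6
```

The force jumped to 26 N, so the start key is bottomed. I'll release it and back away.

Emit:
jog_arm --increments '[[[0,0,-0.006],[0,0,0]],[[0,0,-0.015],[0,0,0]],[[0,0,-0.04],[0,0,0]],[[0,0,-0.08],[0,0,0]],[[0,0,-0.12],[0,0,0]],[[0,0,-0.12],[0,0,0]],[[0,0,-0.12],[0,0,0]],[[0,0,-0.12],[0,0,0]]]'

```text
time: 10.62
tool_pos: [0.445, -0.0136, 0.1586]
tcp_rot: [3.141, -0.396, 0.123]
force: [1.3, -0.9, -0.1]
width: 0.0004
grip_force: 0.0
```

Run:
```python
from inc import *
from fit import plane
o=robot.observe();print(o['time'],o['tool_pos'],o['force'],o['qd'].round(3))
s=snap('side','d5');W=cloud(s)
P=W.reshape(-1,3);c,sn=np.cos(Q[2]),np.sin(Q[2]);d=P-[Q[0],Q[1],0]
L=np.stack([c*d[:,0]+sn*d[:,1],-sn*d[:,0]+c*d[:,1],d[:,2]],1)
m=(abs(L[:,1])<.08)&(L[:,0]>0)&(L[:,0]<.11)&(L[:,2]>.15)&(L[:,2]<.2);print('lid top',plane(L[m])[:2])
n=np.array([-.43,0,.903])
for k,y in (('prog',0),('start',-.048),('stop',-.096)):
    e=L-[-.0975,y,.1]; m=(abs(e[:,0])<.008)&(abs(e[:,1])<.008)&(abs(e[:,2])<.03); print(k,np.median((e@n)[m]),m.sum())
cv2.imwrite('pics/c5.png',cv2.resize(s['image'][120:260,190:330],None,fx=4,fy=4,interpolation=cv2.INTER_CUBIC))
```

```text
10.6167 [ 0.44498589 -0.01356802  0.15863354] [ 1.30650324 -0.88460717 -0.1074482 ] [ 0.002  0.019  0.004  0.003 -0.001 -0.   ]
lid top (array([-1.40265656e-03, -7.62945739e-04,  9.99998725e-01]), array([0.05518074, 0.0046252 , 0.17184705]))
prog 0.007150560608947096 27
start 0.008666307009264488 24
stop 0.0067273930843602826 30
```

View pics/c5.png

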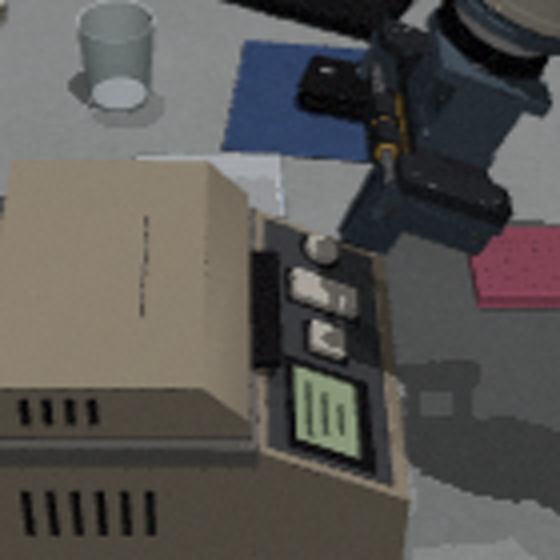

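The lid is closed, all three keys at (321,248), (322,291) and (326,338) stand proud, and the gripper is clear of everything. I'll hand the job in.

```bash
python3 -c "
from bench import robot
print(robot.job_done())"
```

```text
the job is handed in; nothing more can be done
None
```

I closed the lid gently, pressed and released program and then start, and handed the job in at about 10.7 s of the 51 s limit; the judge returned no verdict. The last camera check showed the lid level, all three keys up and the gripper clear. The program key took about 73 N at its stop (wrist limit 120 N), and I couldn't see the plate under the closed lid.

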